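# Set out a gift order in its packing trays

## Task

Pack the gift order, judging left and right as the robot sees them, looking out over the table. In the long cardboard tray stand the amber bottle in the middle pocket, between the squat lidded jar in the pocket to its left and the tall white pack in the pocket to its right; in the short tray lay the flat cardboard box in the middle, square to the tray with its long side along the tray's long side, and then put the round metal tin centred on top of the box. Set everything down upright rather than dropping it, and leave the roll of tape where it lies.

Things in the scene. Friction and masses are not known exactly. Their poses are not given: they have to be found in the camera images.
- jar_mid (a point): Squat round jar, white with a light wooden lid, straight-sided, diameter 44, height 45, about 120 g. z up; it stands upright on the table at the start, at any yaw. Point: its centre, half-way up.
- bottle_mid (a point): Small amber glass bottle with a paper label round the body and a narrow black cap: body diameter 38 from the foot to 50 above it, then a shoulder up to 57, then the cap, diameter 20, to the full height of 75; about 100 g. z up; it stands upright on the table at the start, at any yaw. Point: its centre, half-way up.
- tall_pack_mid (a point): Tall white card pack with a grey band near its foot, square 40 x 40, height 65, closed and rigid, about 80 g. x and y square to its sides, yaw at the start within 0.7 rad of the world axes, z up; it stands upright on the table at the start. Point: its centre, half-way up.
- flat_box_mid (a point): Flat closed cardboard gift box, brown, 50 along x, 80 along y (its long side), height 38, rigid, about 150 g. Its yaw at the start is within 0.4 rad of zero, z up; it stands flat on the table at the start. Point: its centre, half-way up.
- tin_mid (a point): Low round metal tin, bare silver grey, diameter 44, height 28, about 70 g. z up; it stands upright on the table at the start, at any yaw. Point: its centre, half-way up.
- long_tray: Shallow open cardboard tray, fixed, 74 along x, 214 along y; walls 4 thick, 19 high; floor 4 thick. Two cross walls, 4 thick, part it into three pockets in a row, 66 x 66 inside, centres at y = +70 (left seen from the robot), 0, -70 (right). Origin: centre of its underside. x away from the robot, y left, turned by up to 0.3 rad. On the left or right half of the table.
- short_tray: Shallow open cardboard tray with one compartment, fixed, 82 along x, 112 along y (its long side), 74 x 104 inside; walls 4 thick, 19 high; floor 4 thick. Origin: centre of its underside. x away from the robot, y left, turned by up to 0.4 rad. On the other half of the table from the long tray.
- tape_roll: Roll of clear packing tape lying flat among the goods, a ring with outer diameter 60, hole 40, height 25. To be left alone. Origin: centre of its underside.

How it is judged:
At the end, for the whole second after the job is handed in: Long tray, seen from the robot: jar left, bottle middle, tall pack right; flat box in the short tray, aligned within 0.25 rad: each within 15 mm of its place in x and y, 5 mm in height. Tin on the box within 12 mm of its centre, 4 mm in height. All upright within 0.12 rad, at rest, released (x of jar_mid in the frame of long_tray between -0.015 and 0.015 m and y of jar_mid in the frame of long_tray between 0.055 and 0.085 m and z of jar_mid in the frame of long_tray between 0.0215 and 0.0315 m and x of bottle_mid in the frame of long_tray between -0.015 and 0.015 m and y of bottle_mid in the frame of long_tray between -0.015 and 0.015 m and z of bottle_mid in the frame of long_tray between 0.0365 and 0.0465 m and x of tall_pack_mid in the frame of long_tray between -0.015 and 0.015 m and y of tall_pack_mid in the frame of long_tray between -0.085 and -0.055 m and z of tall_pack_mid in the frame of long_tray between 0.0315 and 0.0415 m and x of flat_box_mid in the frame of short_tray between -0.015 and 0.015 m and y of flat_box_mid in the frame of short_tray between -0.015 and 0.015 m and z of flat_box_mid in the frame of short_tray between 0.018 and 0.028 m and angle between the y axis of flat_box_mid and the y axis of short_tray, either way round below 0.25 rad and x of tin_mid in the frame of flat_box_mid between -0.012 and 0.012 m and y of tin_mid in the frame of flat_box_mid between -0.012 and 0.012 m and z of tin_mid in the frame of flat_box_mid between 0.029 and 0.037 m and angle between each of jar_mid, bottle_mid, tall_pack_mid, flat_box_mid, tin_mid's own z axis and vertical below 0.12 rad and linear speed of each of jar, bottle, tall_pack, flat_box, tin below 0.02 m/s and contact force between each of jar, bottle, tall_pack, flat_box, tin and the fingers below 0.1 N); the robot touches nothing.
It fails at once if the roll of tape is pushed more than 25 mm from where it lay (distance of tape_roll from where it was at the start of the episode above 0.025 m).
It fails at once if one of the goods falls free (faster than 0.8 m/s while not held) ((linear speed of jar above 0.8 m/s and contact force between jar and the fingers below 0.05 N) or (linear speed of bottle above 0.8 m/s and contact force between bottle and the fingers below 0.05 N) or (linear speed of tall_pack above 0.8 m/s and contact force between tall_pack and the fingers below 0.05 N) or (linear speed of flat_box above 0.8 m/s and contact force between flat_box and the fingers below 0.05 N) or (linear speed of tin above 0.8 m/s and contact force between tin and the fingers below 0.05 N)).
It also fails if it takes over 128 s, if anything falls off the work surface, if the arm or the gripper's body presses on something with over 40 N, if the wrist force passes 120 N, or if a joint passes its speed limit or range.

## Robot

A 6-joint arm with a two-finger parallel gripper is mounted at the origin on the work surface. World frame = base frame: x ahead of the robot, y to its left, z up, the work surface at z = 0. Lengths are in m, angles in rad, forces in N, time in s.
With the tool pointing down it reaches from about 0.325 to 0.9 m from the base axis. Payload 3.5 kg.
Tool frame: the origin (TCP) lies between the finger pads; the fingertips stand 11 mm ahead of it and the grasp point (between the pads) lies 8 mm behind it; x points along the fingers, y is the direction in which the jaws open and shut, and the axes are right-handed (so a half turn about x gives the same grasp; the last joint's range is limited). The gripper opens to 85 mm and grips with 20 to 120 N. Pads are 22 mm wide; open, the fingers measure 114 mm over their backs; the gripper's body (76 mm by 85 mm) begins 54 mm behind the grasp point. The pads swing forward as they close: fully open they stand 13 mm farther back than shut.
Start: joints at [-1.373, 0.276, -0.026, 1.268, 0, 1.467], TCP at [0.185, -0.597, 0.242] pointing down, gripper open.
Joint ranges: [-3.12, 3.12], [-0.85, 1.88], [-1.08, 1.24], [-1.95, 2.15], [-1.57, 1.53], [-3.14, 3.14]. Speed limits (rad/s): [2.57, 2.57, 3.14, 3.14, 3.14, 3.14].

## Interface

Orientations are given as [roll, pitch, yaw] about the fixed x, y, z axes, in that order (R = Rz(yaw) Ry(pitch) Rx(roll)).
In Python, from workcell import bot gives the robot as it stands. Calls block until the motion is done:
- bot.move_to(position, orientation): joint-space move of the TCP to a pose.
- bot.movel(position, speed=0.15, attitude=None, threshold=None): straight line of the TCP; attitude=None keeps the orientation; speed is the mean speed in m/s. With threshold (N) it stops when the force on the tool has changed by that much, and returns True; else False.
- bot.set_joints(angles): joint-space move.
- bot.gripper_open() and bot.close_gripper(): open the fingers fully, or close them until they stop; the grip force is fixed at half the most.
- bot.sleep(seconds).
- bot.ik(position, orientation): joint angles nearest the present ones, or None.
- bot.capture(name): name is "scene" or "side" or "wrist"; returns (picture, depth): 400x640x3 uint8, red, green, blue; 400x640 float32, m along the optical axis (not along the pixel's ray), 0 where there is no reading.
- bot.camera_params(name): a dict with "K" (3x3 intrinsics, pixels), "k1" (the pictures are not rectified: a ray, as slopes to the right and down, at radius r is drawn at 1 + k1 r^2 times it, then the intrinsics apply), "camera_from_world" (4x4, takes a point from world to camera coordinates); the wrist camera has in their place "tool_from_camera" (4x4, takes a point from camera to tool coordinates, whose origin is the TCP and whose axes are the tool frame's). Camera axes: x right, y down, z forward; pixel columns grow to the right and rows downward; lengths in m; the calibration is good to about 2 mm. A picture is of the moment at which its call begins: read the wrist's pose just before it. camera_params takes no time and is no camera call.
A pose or a line that the arm cannot do raises bot.MotionError and nothing moves.
- bot.sign_off(): hands the job in, once; it reports no verdict.
Readings, each from a call of its own:
- bot.get_clock(): time.
- bot.get_joints(): joint angles.
- bot.get_dq(): joint speeds.
- bot.get_joint_efforts(): joint torques, N m.
- bot.get_eef_pos(): TCP position.
- bot.get_tool_rot(): TCP orientation.
- bot.get_contact_force(): force on the tool from outside, world axes, zero at the start.
- bot.get_ft_torque(): the same for the moment, N m.
- bot.get_width(): finger opening in m.
Only numpy, scipy, OpenCV 4.12 (cv2) and the standard library are available. Lean on these libraries where they do the work, as an engineer would, in place of code of your own. Each camera call takes 0.05 s, during which the arm holds its last target.

## Working session

There is one attempt and no reset: what is moved stays moved. The work goes in short steps, each a Python script; the robot and the scene stay as the last script left them, time stands still between calls to the robot, and variables do not carry over. Pictures are saved under pics/ and viewed, and the job is handed in when it is done.

```bash
ls; mkdir -p pics
python3 - <<'E'
from workcell import bot
import cv2,numpy as np
for n in ["scene","side","wrist"]:
    p,d=bot.capture(n); cv2.imwrite(f"pics/{n}0.png",p[:,:,::-1]); np.save(f"{n}0.npy",d)
    print(n,{k:np.round(v,4).tolist() for k,v in bot.camera_params(n).items()})
print(bot.get_clock(),bot.get_eef_pos(),bot.get_tool_rot(),bot.get_width())
E
```

```text
pics
scene {'K': [[408.3682, 0.0, 313.8133], [0.0, 408.3682, 197.0573], [0.0, 0.0, 1.0]], 'k1': 0.0362, 'camera_from_world': [[-0.6912, 0.7226, 0.0086, 0.3184], [0.4115, 0.4034, -0.8173, -0.1494], [-0.5941, -0.5614, -0.5762, 1.1942], [0.0, 0.0, 0.0, 1.0]]}
side {'K': [[424.6165, 0.0, 316.0664], [0.0, 424.6165, 201.4123], [0.0, 0.0, 1.0]], 'k1': -0.0453, 'camera_from_world': [[-0.9634, -0.2676, -0.0164, 0.4754], [-0.1524, 0.5969, -0.7877, 0.122], [0.2206, -0.7564, -0.6158, 0.9268], [0.0, 0.0, 0.0, 1.0]]}
wrist {'K': [[346.2811, 0.0, 319.005], [0.0, 346.2811, 198.5066], [0.0, 0.0, 1.0]], 'k1': 0.0219, 'tool_from_camera': [[-0.0012, -0.272, 0.9623, -0.1309], [1.0, 0.0004, 0.0013, 0.0001], [-0.0007, 0.9623, 0.272, -0.0699], [0.0, 0.0, 0.0, 1.0]]}
0.15 [ 0.18505416 -0.59634327  0.24138472] [-1.67649265  1.56900063  1.76589108] 0.08502041313541844
```

View pics/scene0.png

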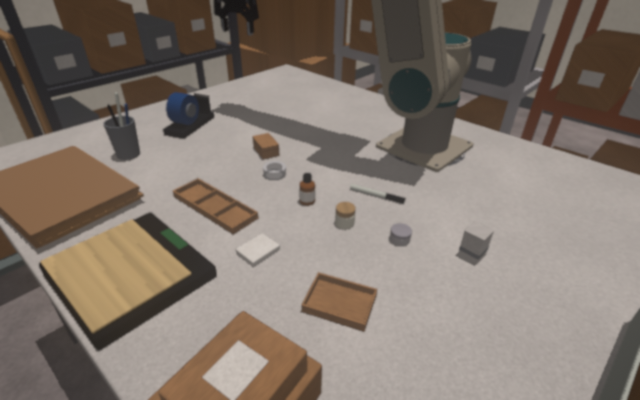

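View pics/side0.png

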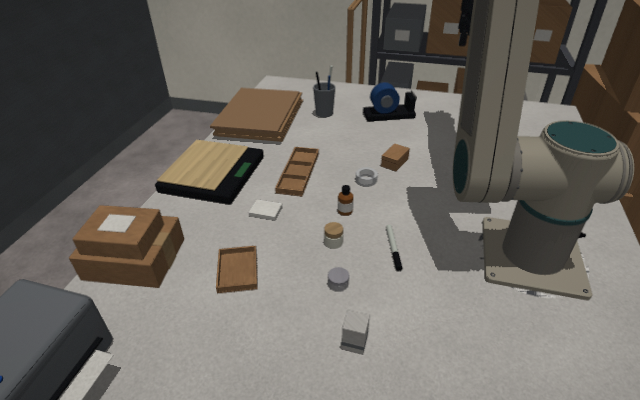

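View pics/wrist0.png

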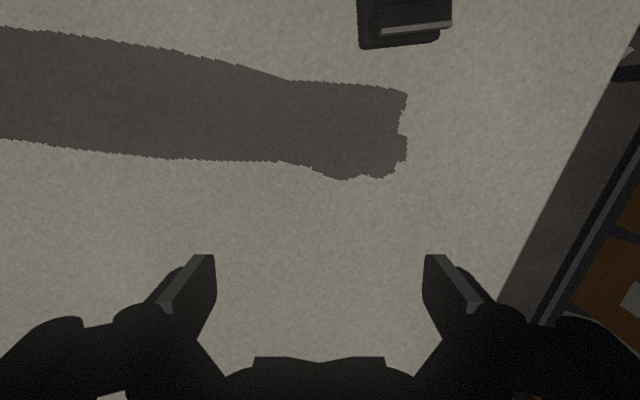

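```bash
cat > h.py <<'E'
from workcell import bot
import cv2,numpy as np
from scipy.spatial.transform import Rotation as R
def dist(P): 
    k=P["k1"]; return np.array([k,0,0,0,0],float)
def rays(P,px):
    px=np.array(px,float).reshape(-1,1,2)
    n=cv2.undistortPoints(px,np.array(P["K"]),dist(P))[:,0]
    return np.c_[n,np.ones(len(n))]
def wfc(name,P,pose=None):
    if name!="wrist": return np.linalg.inv(np.array(P["camera_from_world"]))
    T=np.eye(4);T[:3,:3]=R.from_euler("xyz",pose[1]).as_matrix();T[:3,3]=pose[0]
    return T@np.array(P["tool_from_camera"])
def plane(name,px,z,pose=None):
    P=bot.camera_params(name);T=wfc(name,P,pose);r=rays(P,px)@T[:3,:3].T;o=T[:3,3]
    return o+r*((z-o[2])/r[:,2])[:,None]
def proj(name,pts,pose=None):
    P=bot.camera_params(name);T=np.linalg.inv(wfc(name,P,pose));p=np.asarray(pts)@T[:3,:3].T+T[:3,3]
    return cv2.projectPoints(p,np.zeros(3),np.zeros(3),np.array(P["K"]),dist(P))[0][:,0]
def shot(name,tag):
    pose=(np.array(bot.get_eef_pos()),np.array(bot.get_tool_rot()))
    p,d=bot.capture(name); cv2.imwrite(f"pics/{tag}.png",p[:,:,::-1]); np.savez(f"{tag}.npz",p=p,d=d,pos=pose[0],rot=pose[1])
    return p,d,pose
def load(tag):
    f=np.load(tag+".npz");return f["p"],f["d"],(f["pos"],f["rot"])
def down(yaw): # tool x down, jaw axis (tool y) along world direction yaw
    x=np.array([0,0,-1.]);y=np.array([np.cos(yaw),np.sin(yaw),0]);z=np.cross(x,y)
    return R.from_matrix(np.c_[x,y,z]).as_euler("xyz")
E
python3 - <<'E'
from h import *
N=dict(jar=(334,229,.045),bottle=(346,188,.075),pack=(356,318,.065),box=(395,152,.038),tin=(338,273,.028),tape=(366,174,.025),lt=(298,168,.01),st=(238,268,.005))
for k,(u,v,z) in N.items(): print(k,plane("side",[(u,v)],z)[0].round(3))
M=dict(jar=(345,208,.045),bottle=(307,177,.075),pack=(478,235,.065),box=(265,140,.038),tin=(400,229,.028),tape=(274,168,.025),lt=(216,203,.01),st=(340,300,.005))
for k,(u,v,z) in M.items(): print(k,plane("scene",[(u,v)],z)[0].round(3))
print(R.from_euler("xyz",bot.get_tool_rot()).as_matrix().round(3))
E
```

```text
jar [0.432 0.068 0.045]
bottle [ 0.432 -0.049  0.075]
pack [0.336 0.305 0.065]
box [ 0.343 -0.303  0.038]
tin [0.397 0.178 0.028]
tape [ 0.406 -0.192  0.025]
lt [ 0.601 -0.196  0.01 ]
st [0.612 0.198 0.005]
jar [0.439 0.071 0.045]
bottle [ 0.442 -0.04   0.075]
pack [0.351 0.32  0.065]
box [ 0.346 -0.298  0.038]
tin [0.398 0.184 0.028]
tape [ 0.414 -0.184  0.025]
lt [ 0.595 -0.182  0.01 ]
st [0.609 0.205 0.005]
[[-0.     0.296 -0.955]
 [ 0.002 -0.955 -0.296]
 [-1.    -0.002 -0.   ]]
```

Run:
```python
from h import *
t=bot.get_clock()
for tag,y in (("wr",-.22),("wl",.22)):
    bot.move_to([.34,y,.3],list(down(np.pi/2))); bot.sleep(.3); shot("wrist",tag)
    print(bot.get_joints(),bot.get_eef_pos(),bot.get_clock()-t)
```

```text
[-7.34647833e-01 -1.50226847e-01 -3.63019658e-01  1.35820880e+00
 -1.89706667e-05 -7.34180752e-01] [ 0.33999089 -0.22020927  0.29991305] 2.25
[ 4.13260134e-01 -1.50588653e-01 -3.63113762e-01  1.35822798e+00
  8.46408136e-06  4.14341270e-01] [0.3402676  0.21964321 0.30001236] 4.2166999999999994<sys>:0: UserWarning: Gimbal lock detected. Setting third angle to zero since it is not possible to uniquely determine all angles.
```

View pics/wr.png

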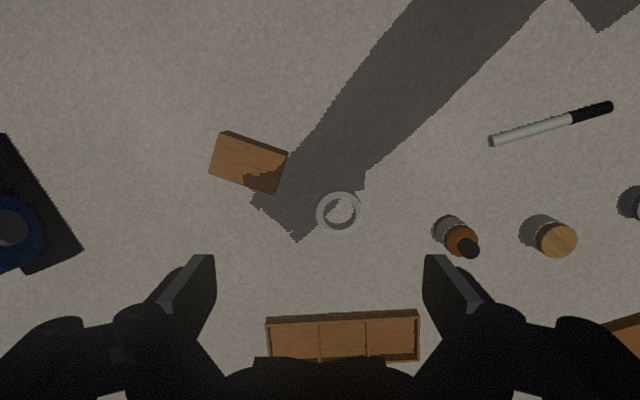

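View pics/wl.png

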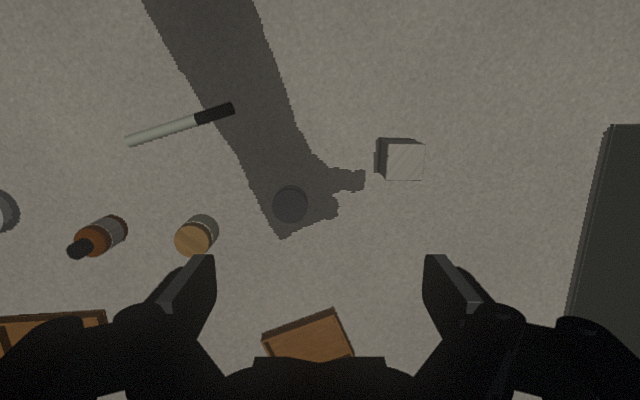

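```bash
python3 - 2>/dev/null <<'E'
from h import *
for tag,y in (("tl",.2),("tr",-.19)):
    bot.move_to([.56,y,.25],list(down(np.pi/2))); bot.sleep(.3); shot("wrist",tag)
    print(bot.get_joints(),bot.get_eef_pos(),bot.get_clock())
E
```

```text
[ 2.35201774e-01  2.17149565e-01 -8.44936090e-02  1.26809189e+00
  3.11453918e-05  2.34388017e-01] [0.55943032 0.20039534 0.25079294] 5.625
[-4.35266325e-01  2.13075951e-01 -9.11930048e-02  1.26648189e+00
  4.38274084e-05 -4.36355114e-01] [ 0.56020329 -0.18935433  0.25002993] 7.425
```

View pics/tl.png

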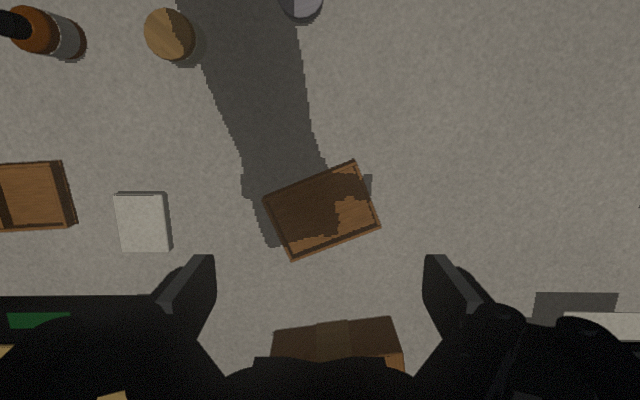

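View pics/tr.png

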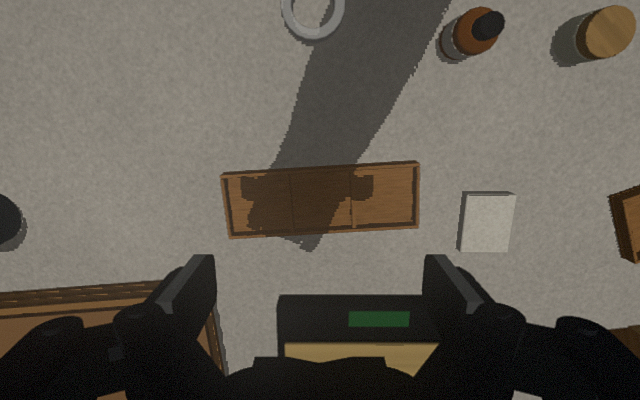

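```bash
cat >> h.py <<'E'
def cloud(tag,name="wrist"):
    p,d,pose=load(tag);P=bot.camera_params(name);T=wfc(name,P,pose)
    v,u=np.mgrid[0:400,0:640];r=rays(P,np.c_[u.ravel(),v.ravel()].astype(float))
    X=(r*d.reshape(-1,1))@T[:3,:3].T+T[:3,3]; X[d.ravel()==0]=np.nan
    return X
def top(tag,c,z,rad=.06,b=.004,name="wrist"):
    X=cloud(tag,name);m=(np.hypot(X[:,0]-c[0],X[:,1]-c[1])<rad)&(abs(X[:,2]-z)<b)
    return X[m]
E
python3 - 2>/dev/null <<'E'
from h import *
def rep(n,tag,c,z,rad,b=.004):
    q=top(tag,c,z,rad,b)
    if len(q)<10: print(n,tag,"few");return
    xy=(q[:,:2]*1e4).astype(np.float32)
    r=cv2.minAreaRect(xy);cc=cv2.minEnclosingCircle(xy)
    print(n,tag,len(q),"z",np.median(q[:,2]).round(4),"rect",np.round(np.array(r[0])/1e4,4),np.round(np.array(r[1])/1e4,4),round(r[2],1),"circ",np.round(np.array(cc[0])/1e4,4),round(cc[1]/1e4,4),"mean",q[:,:2].mean(0).round(4))
for tag in("wr","wl","tl","tr"):
    X=cloud(tag);m=abs(X[:,2])<.01;print(tag,"table z",np.nanmedian(X[m,2]).round(4), np.nanstd(X[m,2]).round(4))
rep("box","wr",(.345,-.3),.038,.07)
rep("tape","wr",(.41,-.188),.025,.05)
for t in("wr","wl","tr"): rep("bottlecap",t,(.437,-.045),.075,.04);rep("jar",t,(.436,.07),.045,.04)
rep("jar","tl",(.436,.07),.045,.04)
rep("tin","wl",(.398,.18),.028,.04)
rep("pack","wl",(.345,.312),.065,.04)
rep("lt","tr",(.6,-.19),.019,.13,.003)
rep("st","tl",(.61,.2),.019,.08,.003)
E
```

```text
wr table z -0.0007 0.0014
wl table z -0.0006 0.0013
tl table z -0.0006 0.0014
tr table z -0.0006 0.0016
box wr 2991 z 0.0374 rect [ 0.3431 -0.3044] [0.0797 0.0502] 70.4 circ [ 0.343  -0.3044] 0.0462 mean [ 0.3423 -0.3043]
tape wr 978 z 0.0241 rect [ 0.4067 -0.1951] [0.0591 0.0585] 74.5 circ [ 0.407  -0.1952] 0.0301 mean [ 0.406  -0.1951]
bottlecap wr 244 z 0.074 rect [ 0.4333 -0.0517] [0.0193 0.0185] 46.5 circ [ 0.4334 -0.0516] 0.0099 mean [ 0.4329 -0.0521]
jar wr 996 z 0.044 rect [0.4355 0.065 ] [0.042  0.0419] 55.6 circ [0.4353 0.0651] 0.0221 mean [0.4344 0.0645]
bottlecap wl 267 z 0.0746 rect [ 0.434  -0.0503] [0.0186 0.0203] 62.2 circ [ 0.4339 -0.0501] 0.0104 mean [ 0.4335 -0.0495]
jar wl 895 z 0.0444 rect [0.4339 0.0655] [0.0395 0.0417] 10.6 circ [0.435  0.0658] 0.0212 mean [0.4338 0.0661]
bottlecap tr 554 z 0.074 rect [ 0.4338 -0.0515] [0.0192 0.0194] 30.1 circ [ 0.4344 -0.0515] 0.0104 mean [ 0.4339 -0.0519]
jar tr 2137 z 0.0439 rect [0.4358 0.0649] [0.0425 0.0422] 84.0 circ [0.4355 0.0651] 0.022 mean [0.4354 0.0639]
jar tl 2010 z 0.0443 rect [0.436  0.0662] [0.0415 0.0424] 12.6 circ [0.436  0.0661] 0.0216 mean [0.4358 0.0664]
tin wl 985 z 0.0273 rect [0.3965 0.183 ] [0.043  0.0441] 6.3 circ [0.3968 0.1828] 0.0224 mean [0.396  0.1831]
pack wl 1395 z 0.0642 rect [0.336  0.3114] [0.0398 0.04  ] 88.7 circ [0.3357 0.3115] 0.0271 mean [0.3355 0.3111]
lt tr 2353 z 0.018 rect [ 0.6426 -0.1845] [0.1618 0.2152] 3.6 circ [ 0.6141 -0.1864] 0.118 mean [ 0.6089 -0.1873]
st tl 1219 z 0.0181 rect [0.6124 0.2034] [0.0827 0.113 ] 22.6 circ [0.6123 0.2034] 0.0685 mean [0.6101 0.2035]
```

```bash
python3 - 2>/dev/null <<'E'
from h import *
q=top("tr",(.6,-.19),.019,.13,.003)
for xm in(.655,.65,.66):
    k=q[q[:,0]<xm]; r=cv2.minAreaRect((k[:,:2]*1e4).astype(np.float32)); print(xm,len(k),np.array(r[0])/1e4,np.array(r[1])/1e4,r[2])
k=np.histogram(q[:,0],bins=np.arange(.54,.74,.01));print(k[0])
for p,yaw,z in [((.343,-.304),-19.6,.027),((.6,-.19),4,.2),((.612,.203),22.6,.031),((.336,.311),-1.3,.027)]:
    print(np.round(bot.ik([*p,z],list(down(np.radians(yaw)))),2))
E
```

```text
0.655 2130 [ 0.59890928 -0.18726262] [0.07430223 0.21511531] 3.6176698207855225
0.65 2130 [ 0.59890928 -0.18726262] [0.07430223 0.21511531] 3.6176698207855225
0.66 2130 [ 0.59890928 -0.18726262] [0.07430223 0.21511531] 3.6176698207855225
[  0 151 604 164 104 103 110  94 249 519  32   0   0   0   0   0   0   7
 216]
[-0.87  0.21 -0.63  0.73  0.    1.05]
[-0.41  0.31 -0.08  1.19  0.    1.09]
[ 0.22  0.48 -0.21  0.88  0.    1.4 ]
[ 0.61  0.21 -0.63  0.73  0.    2.2 ]
```

```bash
cat >> h.py <<'E'
LT=(np.array([.5989,-.1873]),np.radians(3.6)); ST=(np.array([.6123,.2034]),np.radians(22.6))
def intray(T,x,y):
    c,s=np.cos(T[1]),np.sin(T[1]);return T[0]+np.array([c*x-s*y,s*x+c*y])
def pickplace(src,ysrc,dst,ydst,h,zb,zt=.17):
    o=list(down(ysrc));bot.move_to([*src,max(zt-.03,h+.075)],o)
    bot.movel([*src,h],speed=.12);bot.sleep(.1)
    bot.close_gripper();w=bot.get_width();print("width",round(w,4),"t",bot.get_clock())
    bot.movel([*src,zt],speed=.15)
    print("width lifted",round(bot.get_width(),4))
    if bot.get_width()<.012: return False
    bot.move_to([*dst,zt],list(down(ydst)))
    bot.movel([*dst,zb+h+.012],speed=.12);bot.sleep(.2)
    hit=bot.movel([*dst,zb+h-.003],speed=.015,threshold=3)
    print("hit",hit,np.round(bot.get_eef_pos(),4),"want z",zb+h,np.round(bot.get_contact_force(),1))
    bot.sleep(.1);bot.gripper_open();bot.movel([*bot.get_eef_pos()[:2],zt],speed=.12)
    print("done t",bot.get_clock());return True
E
python3 - 2>&1 <<'E' | grep -v -i gimbal
from h import *
pickplace((.4357,.0655),0,intray(LT,0,.07),LT[1],.028,.004)
shot("wrist","a1")
E
```

```text
width 0.0421 t 10.8333
width lifted 0.0417
hit True [ 0.5943 -0.1174  0.0327] want z 0.032 [-0.4 -0.2  4.5]
done t 16.925
```

View pics/a1.png

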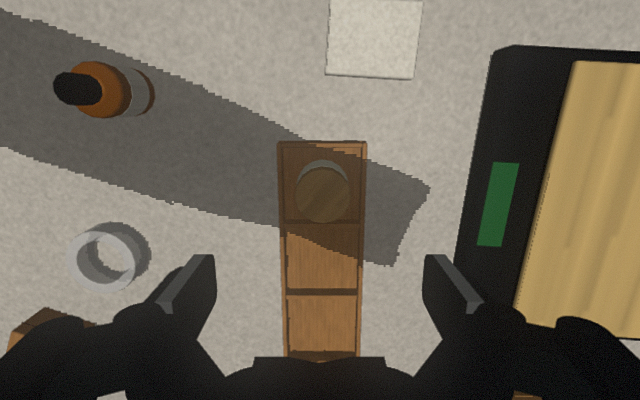

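The jar stands centred in the left pocket, at pixel (322,190). The bottle and the pack come next.

```bash
python3 - 2>&1 <<'E' | grep -v -i gimbal
from h import *
if pickplace((.4338,-.0511),0,intray(LT,0,0),LT[1],.028,.004):
    ok=pickplace((.336,.3114),np.radians(-1.3),intray(LT,0,-.07),LT[1],.028,.004)
shot("wrist","a2"); shot("side","a2s")
E
```

```text
width 0.036 t 19.4
width lifted 0.0366
hit True [ 0.5987 -0.1872  0.0326] want z 0.032 [-0.7  0.4  4.1]
done t 25.4417
width 0.0396 t 29.1417
width lifted 0.0395
hit True [ 0.6033 -0.2571  0.0325] want z 0.032 [-0.  -0.3  3.6]
done t 36.55
```

View pics/a2.png

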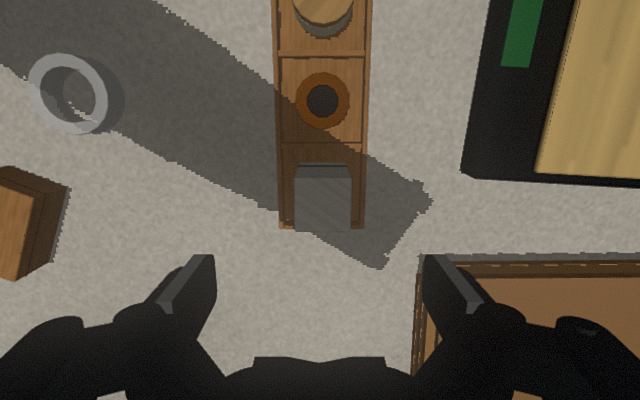

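View pics/a2s.png

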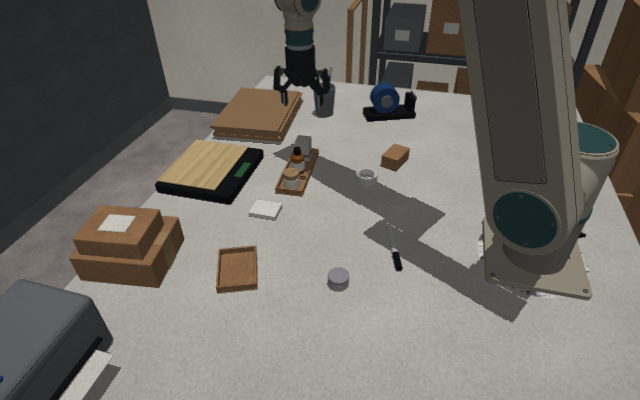

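The bottle stands upright at pixel (322,100) and the pack at (323,190), each in its pocket. Next are the box and the tin.

```bash
python3 - 2>&1 <<'E' | grep -v -i gimbal
from h import *
pickplace((.3431,-.3044),np.radians(-19.6),ST[0],ST[1],.027,.004)
bot.move_to([.56,.2,.25],list(down(np.pi/2)));bot.sleep(.2);shot("wrist","a3")
q=top("a3",ST[0],.042,.07,.004); r=cv2.minAreaRect((q[:,:2]*1e4).astype(np.float32)); print(len(q),np.median(q[:,2]),np.array(r[0])/1e4,np.array(r[1])/1e4,r[2])
E
```

```text
width 0.0486 t 39.3
width lifted 0.0485
hit True [0.6122 0.2034 0.0317] want z 0.031 [ 0.6 -0.6  5. ]
done t 46.475
3555 0.041347822364345255 [0.61295645 0.20342955] [0.05037272 0.08116424] 22.508615493774414
```

View pics/a3.png

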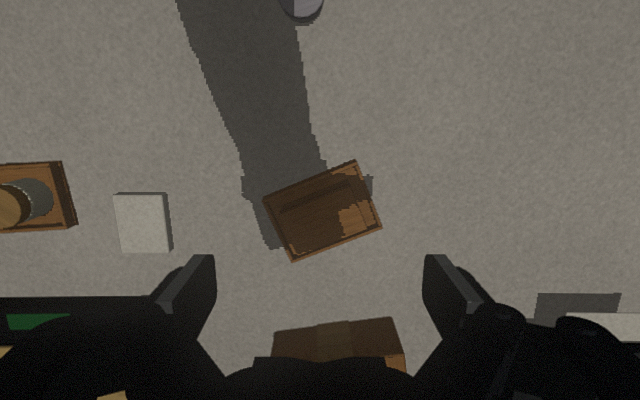

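The box lies square in the short tray, centred at pixel (322,210). Its fitted centre is within 1 mm of the tray's and its angle within 0.1°. The tin is the last piece.

```bash
python3 - 2>&1 <<'E' | grep -v -i gimbal
from h import *
pickplace((.3966,.1829),np.radians(0),(.6128,.2034),ST[1],.014,.042)
bot.move_to([.56,.2,.27],list(down(np.pi/2)));bot.sleep(.2);shot("wrist","b1")
bot.move_to([.56,-.19,.27],list(down(np.pi/2)));bot.sleep(.2);shot("wrist","b2")
def rep(n,tag,c,z,rad,T):
    q=top(tag,c,z,rad); xy=(q[:,:2]*1e4).astype(np.float32);cc=np.array(cv2.minEnclosingCircle(xy)[0])/1e4;r=cv2.minAreaRect(xy)
    d=cc-T[0];c_,s=np.cos(T[1]),np.sin(T[1]);print(n,len(q),"z",np.median(q[:,2]).round(4),"in tray",np.round([c_*d[0]+s*d[1],-s*d[0]+c_*d[1]],4),np.round(np.array(r[1])/1e4,3),round(r[2],1))
rep("tin","b1",(.6128,.2034),.07,.04,ST)
rep("jar","b2",intray(LT,0,.07),.049,.03,LT)
rep("bottle","b2",intray(LT,0,0),.079,.03,LT)
rep("pack","b2",intray(LT,0,-.07),.069,.035,LT)
q=top("b2",(.407,-.195),.025,.05);print("tape",np.array(cv2.minEnclosingCircle((q[:,:2]*1e4).astype(np.float32))[0])/1e4,len(q))
print(bot.get_clock())
E
```

```text
width 0.0415 t 51.0167
width lifted 0.0422
hit True [0.6127 0.2034 0.0566] want z 0.056 [-0.2  0.1  4.4]
done t 56.7167
tin 1366 z 0.0693 in tray [ 0.0009 -0.0002] [0.043 0.043] 69.7
jar 1209 z 0.0482 in tray [0.0006 0.0703] [0.041 0.042] 64.4
bottle 313 z 0.0783 in tray [0.0007 0.0006] [0.02  0.019] 26.1
pack 1492 z 0.0684 in tray [ 0.0007 -0.0707] [0.04 0.04] 3.2
tape [ 0.40770576 -0.19584004] 1076
59.7417
```

View pics/b1.png

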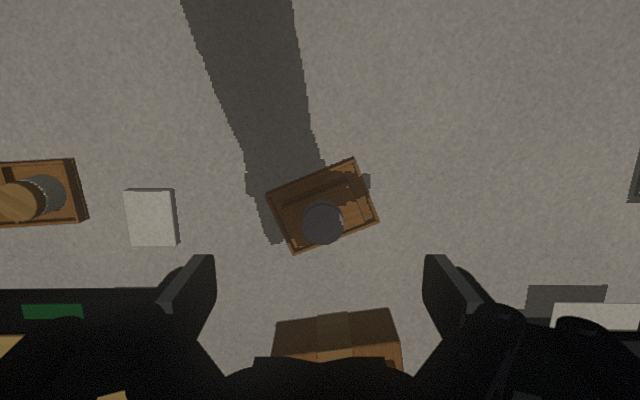

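View pics/b2.png

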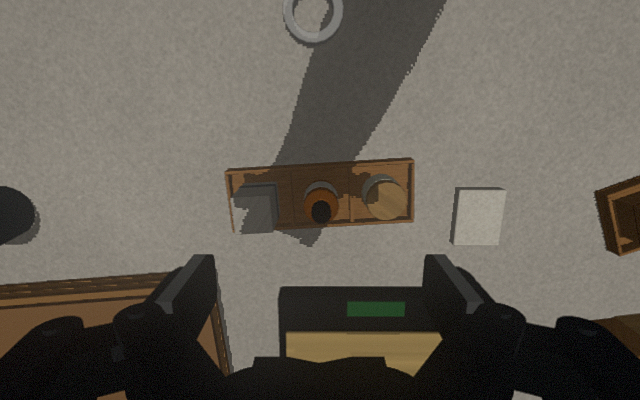

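The tin sits on the box at pixel (322,222). In the long tray the jar is at (385,198), the bottle at (320,208) and the pack at (255,208). Image right is the robot's left, so the order is correct.

```bash
python3 -c "
from workcell import bot
print(bot.sign_off(),bot.get_clock())"
```

```text
the job is handed in; nothing more can be done
the job is handed in; nothing more can be done
```

The gift order is packed and handed in, with the last check at about 60 s of the 128 s allowed. I found everything with the wrist camera's depth. Each item was gripped by its sides and lowered slowly until it touched down before I let go.

- **Long tray:** jar left, bottle middle, tall pack right. The last wrist-camera check put each within 1 mm of its pocket centre.
- **Short tray:** the flat box is within 1 mm of the tray's centre and about 0.1° from square, measured before the tin went on and not again after. The tin is within about 1 mm of the box's centre.
- **Heights:** all item tops are within 1 mm of where they should be.
- **Tape:** it still lies within about 1 mm of its first measured position.

None of the checks failed or disagreed. I judged uprightness only from the top heights and the pictures.

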